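Set the wrench sockets out by size on the tray

TASK

Line up the four wrench sockets in order of size on the tray's white pads, the largest on the pad next to the red tile and the smallest at the other end, each standing upright with its mouth up, centred on its own pad. Set them down gently, without dropping them, and leave the glass jar alone.

Things in the scene. Friction and masses are not known exactly. Their poses are not given: they have to be found in the camera images.
- socket_16: bright steel wrench socket, the smallest of the four, standing upright on the bench with its black 16 mm hexagon mouth up: 24 mm outer diameter and 44 mm tall, about 90 g. The upper part, from 18 mm to 44 mm above its foot, is a plain round barrel of the full diameter; the foot below is slightly narrower (21 mm) with a dark band. Origin at the centre of its underside, z up; loose.
- socket_24: bright steel wrench socket, the second smallest, standing upright on the bench with its black 24 mm hexagon mouth up: 34 mm outer diameter and 52 mm tall, about 200 g. The upper part, from 21 mm to 52 mm above its foot, is a plain round barrel of the full diameter; the foot below is slightly narrower (29 mm) with a dark band. Origin at the centre of its underside, z up; loose.
- socket_32: bright steel wrench socket, the second largest, standing upright on the bench with its black 32 mm hexagon mouth up: 44 mm outer diameter and 60 mm tall, about 380 g. The upper part, from 24 mm to 60 mm above its foot, is a plain round barrel of the full diameter; the foot below is slightly narrower (38 mm) with a dark band. Origin at the centre of its underside, z up; loose.
- socket_41: bright steel wrench socket, the largest, standing upright on the bench with its black 41 mm hexagon mouth up: 54 mm outer diameter and 68 mm tall, about 620 g. The upper part, from 27 mm to 68 mm above its foot, is a plain round barrel of the full diameter; the foot below is slightly narrower (46 mm) with a dark band. Origin at the centre of its underside, z up; loose.
- mark_1: white round pad, 60 mm across and 2 mm thick, the leftmost as seen from the robot (largest y) of four alike in a straight row, 75 mm from centre to centre, fixed on a dark steel tray (100 x 360 mm, 3 mm thick). Origin at the centre of the pad's underside, 3 mm above the bench, so its top is 5 mm above the bench; its y axis runs along the row to the left, x across the row away from the robot.
- mark_2: white round pad, 60 mm across and 2 mm thick, the second from the left of four alike in a straight row, 75 mm from centre to centre, fixed on a dark steel tray (100 x 360 mm, 3 mm thick). Origin at the centre of the pad's underside, 3 mm above the bench, so its top is 5 mm above the bench; its y axis runs along the row to the left, x across the row away from the robot.
- mark_3: white round pad, 60 mm across and 2 mm thick, the third from the left of four alike in a straight row, 75 mm from centre to centre, fixed on a dark steel tray (100 x 360 mm, 3 mm thick). Origin at the centre of the pad's underside, 3 mm above the bench, so its top is 5 mm above the bench; its y axis runs along the row to the left, x across the row away from the robot.
- mark_4: white round pad, 60 mm across and 2 mm thick, the rightmost (smallest y) of four alike in a straight row, 75 mm from centre to centre, fixed on a dark steel tray (100 x 360 mm, 3 mm thick). Origin at the centre of the pad's underside, 3 mm above the bench, so its top is 5 mm above the bench; its y axis runs along the row to the left, x across the row away from the robot.
- red_tile: flat red tile, 70 x 22 x 4 mm, fixed on one end of the tray, its centre 53 mm beyond the last pad there; a like grey tile is on the other end. It may be at the left or the right end. Origin at the centre of its underside, 3 mm above the bench.
- jar: closed amber glass jar with a yellow cap, 66 mm in diameter and 85 mm tall, standing on the bench to the left of the work; to be left alone. Origin at the centre of its underside.
There are look-alikes about, which are no part of the job. Leave any green or pink look-alike of the mark_1 alone.

How it is judged (in metres and radians):
At the end, for the whole second after the job is handed in: From the pad nearest the red tile to the far one stand the 41, 32, 24 and 16 mm sockets, each within 12 mm of its pad's centre, upright within 0.1 rad, resting on the pad (underside less than 11 mm above the bench), let go and at rest (((horizontal distance between red_tile and mark_1 below 0.09 m and horizontal distance between socket_41 and mark_1 below 0.012 m and horizontal distance between socket_32 and mark_2 below 0.012 m and horizontal distance between socket_24 and mark_3 below 0.012 m and horizontal distance between socket_16 and mark_4 below 0.012 m) or (horizontal distance between red_tile and mark_4 below 0.09 m and horizontal distance between socket_16 and mark_1 below 0.012 m and horizontal distance between socket_24 and mark_2 below 0.012 m and horizontal distance between socket_32 and mark_3 below 0.012 m and horizontal distance between socket_41 and mark_4 below 0.012 m)) and angle between each of socket_16, socket_24, socket_32, socket_41's own z axis and vertical below 0.1 rad and height (world z) of each of socket_16, socket_24, socket_32, socket_41 below 0.011 m and linear speed of each of socket_16, socket_24, socket_32, socket_41 below 0.02 m/s and angular speed of each of socket_16, socket_24, socket_32, socket_41 below 0.2 rad/s); the robot touches nothing.
It fails at once if the glass jar is shoved more than 20 mm or tipped (distance of jar from where it was at the start of the episode above 0.02 m or angle between jar's own z axis and vertical above 0.2 rad).
It fails at once if the 16 mm socket is dropped (moves freely, out of the fingers, faster than 0.7 m/s) (contact force between the fingers and socket_16 below 0.05 N and linear speed of socket_16 above 0.7 m/s).
It fails at once if the 24 mm socket is dropped (moves freely, out of the fingers, faster than 0.7 m/s) (contact force between the fingers and socket_24 below 0.05 N and linear speed of socket_24 above 0.7 m/s).
It fails at once if the 32 mm socket is dropped (moves freely, out of the fingers, faster than 0.7 m/s) (contact force between the fingers and socket_32 below 0.05 N and linear speed of socket_32 above 0.7 m/s).
It fails at once if the 41 mm socket is dropped (moves freely, out of the fingers, faster than 0.7 m/s) (contact force between the fingers and socket_41 below 0.05 N and linear speed of socket_41 above 0.7 m/s).
It also fails if it takes over 112 s, if anything falls off the work surface, if the arm or the gripper's body presses on something with over 40 N, if the wrist force passes 120 N, or if a joint passes its speed limit or range.

ROBOT

A 7-joint arm with a two-finger parallel gripper is mounted at the origin on the work surface. World frame = base frame: x ahead of the robot, y to its left, z up, the work surface at z = 0. Lengths are in m, angles in degrees, forces in N, time in s.
With the tool pointing down it reaches from about 0.4 to 0.925 m from the base axis. Payload 5.6 kg.
Tool frame: the origin (TCP) lies midway between the tips of the shut fingers; the grasp point (between the pads) lies 19 mm behind it; z points along the fingers, y is the line along which they close (so a half turn about z gives the same grasp; the last joint's range is limited). The gripper opens to 85 mm and grips with 20 to 120 N. Pads are 22 mm wide; open, the fingers measure 114 mm over their backs; the gripper's body (76 mm by 85 mm) begins 54 mm behind the grasp point. The pads swing forward as they close: fully open they stand 13 mm farther back than shut.
Start: joints at [-74.427, 26.786, -0.665, 91.828, 0.344, 61.387, -3.226], TCP at [0.201, 0.618, 0.231] pointing down, gripper open.
Joint ranges: [-144.91, 144.91], [-17.63, 115.5], [-89.93, 88.59], [15.96, 139.68], [-74.01, 254.01], [8.47, 105.57], [-167.45, 167.45]. Speed limits (degrees/s): [147.25, 147.25, 180, 180, 180, 180, 180].

INTERFACE

Orientations are given as [roll, pitch, yaw] about the fixed x, y, z axes, in that order (R = Rz(yaw) Ry(pitch) Rx(roll)).
In Python, from workcell import env, solver, viewer, ticket gives the robot as it stands. Calls block until the motion is done:
- env.reach(position, orientation): joint-space move of the TCP to a pose.
- env.movel(position, orientation=None, v=0.15, f_stop=None): straight line of the TCP; orientation=None keeps the orientation; v is the mean speed in m/s. With f_stop (N) it stops when the force on the tool has changed by that much, and returns True; else False.
- env.goto_joints(angles): joint-space move.
- env.release() and env.gripper_close(squeeze=None): open the fingers fully, or close them until they stop; squeeze is the grip in N (None keeps the last).
- env.sleep(seconds).
- solver.inverse_kinematics(position, orientation): joint angles nearest the present ones, or None.
- env.state(): the state.
- viewer.read_camera(name): name is "side" or "top"; returns a dict with "image" (420x560x3 uint8, red, green, blue), "depth" (420x560 float32, m along the optical axis (not along the pixel's ray), 0 where there is no reading), "fovy" (degrees; the focal length in pixels is half the picture's height over the tangent of half this angle, whatever the lens; pixels are square), "cx", "cy" (the principal point, pixels), "k1" (the pictures are not rectified: a ray, as slopes to the right and down, at radius r is drawn at 1 + k1 r^2 times it, then the intrinsics apply), "view" (4x4, takes a point from world to camera coordinates). Camera axes: x right, y up, looking along -z (the intrinsics and any distortion apply to the point x, -y, -z); pixel columns grow to the right and rows downward; lengths in m; the calibration is good to about 2 mm. A picture is of the moment at which its call begins.
A pose or a line that the arm cannot do raises env.PlanningError and nothing moves.
- ticket.hand_in(): hands the job in; it is judged then, once.
The state is a dict: "t": time; "q": joint angles; "dq": joint speeds; "joint_efforts": joint torques, N m; "eef_pos": TCP position; "orientation": TCP orientation; "contact_force": force on the tool from outside, world axes, zero at the start; "torque": the same for the moment, N m; "width": opening from 0.0 (shut) to 1.0 (fully open); "gripper_force": force on a finger pad.
Only numpy, scipy, OpenCV 4.12 (cv2) and the standard library are available. Lean on these libraries where they do the work, as an engineer would, in place of code of your own. Each camera call takes 0.05 s, during which the arm holds its last target. There are 200 camera calls.

## Working session

There is one attempt and no reset: what is moved stays moved. The work goes in short steps, each a Python script; the robot and the scene stay as the last script left them, time stands still between calls to the robot, and variables do not carry over. Pictures are saved under pics/ and viewed, at most 14 in all, crops included, and the job is handed in when it is done.

```bash
mkdir -p pics; ls
python3 - <<'E'
from workcell import env,viewer
import cv2,numpy as np
for n in("top","side"):
    c=viewer.read_camera(n); cv2.imwrite(f"pics/{n}0.png",c["image"][...,::-1]); np.savez(f"{n}0.npz",**c)
    print(n,c["fovy"],c["cx"],c["cy"],c["k1"],np.round(c["view"],3).tolist())
s=env.state();print(s["t"],s["eef_pos"],s["orientation"],s["width"])
E
```

```text
pics
top 53.342283479022704 276.19748824779396 218.87391402125795 0.011461472764900888 [[0.008, -1.0, -0.003, 0.089], [0.988, 0.007, 0.155, -0.595], [-0.155, -0.004, 0.988, -1.006], [0.0, 0.0, 0.0, 1.0]]
side 53.34350892330787 273.744631947854 216.31504355977478 -0.07507311035693523 [[0.906, -0.422, 0.023, -0.481], [0.2, 0.475, 0.857, -0.19], [-0.373, -0.772, 0.515, -0.727], [0.0, 0.0, 0.0, 1.0]]
0.1 [0.20115502 0.61756532 0.23043075] [-1.79908058e+02  5.31834584e-03  1.61960748e+02] 0.9988644331453972
```

View pics/top0.png

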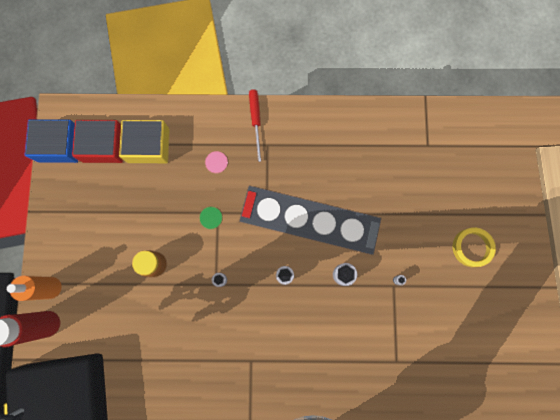

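View pics/side0.png

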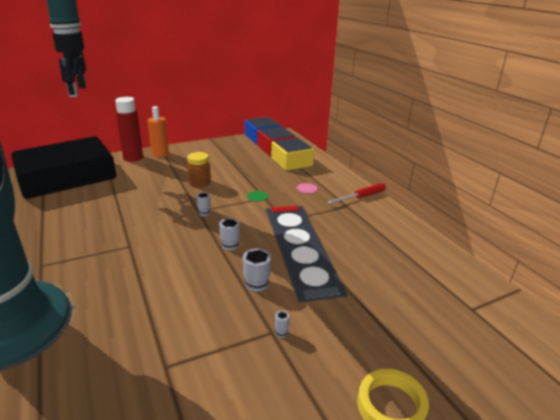

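The top view shows the tray from (241,204) to (379,235), with the red tile at its left end (249,204). The pads are at about (268,209), (296,216), (324,223) and (352,230), and the jar is at (148,263). The sockets stand at (219,279), (285,275), (345,274) and (401,280). In the side view they look like the 24, 32, 41 and 16 in that order, so the 41 goes on mark_1. Next I'll measure them.

```bash
cat > vis.py <<'E'
import cv2,numpy as np
def ray(c,uv):
    f=210/np.tan(np.radians(c["fovy"])/2)
    d=(np.atleast_2d(uv).astype(float)-[c["cx"],c["cy"]])/f; s=d.copy()
    for _ in range(10): s=d/(1+c["k1"]*(s**2).sum(1,keepdims=True))
    V=np.array(c["view"]); R=V[:3,:3]
    return -R.T@V[:3,3], np.c_[s[:,0],-s[:,1],-np.ones(len(s))]@R
def plane(c,uv,z):
    o,d=ray(c,uv); return o+d*((z-o[2])/d[:,2])[:,None]
def cloud(c):
    v,u=np.mgrid[:420,:560]; o,d=ray(c,np.c_[u.ravel(),v.ravel()])
    P=o+d*np.array(c["depth"]).reshape(-1,1); P[np.array(c["depth"]).ravel()==0]=-9
    return P.reshape(420,560,3)
def pix(c,P):
    V=np.array(c["view"]); p=V[:3,:3]@P+V[:3,3]; s=np.array([p[0],-p[1]])/-p[2]
    return s*(1+c["k1"]*(s@s))*210/np.tan(np.radians(c["fovy"])/2)+[c["cx"],c["cy"]]
def blobs(m,amin):
    n,_,st,ce=cv2.connectedComponentsWithStats(m.astype(np.uint8))
    return [(ce[i],st[i]) for i in range(1,n) if st[i][4]>=amin]
E
python3 - <<'E'
from vis import *
for n in("top","side"):
    c=dict(np.load(n+"0.npz")); hsv=cv2.cvtColor(c["image"],cv2.COLOR_RGB2HSV); H,S,V=cv2.split(hsv); C=cloud(c)
    tr=(C[...,0]>.4)&(C[...,0]<.8)&(C[...,1]>-.35)&(C[...,1]<.3)
    print(n)
    for ce,st in blobs(tr&(S<60)&(V>120)&(C[...,2]<.02),60 if n=="top" else 150): print("pad",ce.round(1),st,plane(c,ce,.005).round(4))
    for ce,st in blobs(tr&(S>170)&((H<6)|(H>174))&(V>80)&(C[...,2]<.03),40): print("red",ce.round(1),st[4],plane(c,ce,.007).round(4))
    for ce,st in blobs(tr&(V<50),15): print("dark",ce.round(1),st[2:],plane(c,ce,.05).round(4), np.median(C[tuple(ce[::-1].astype(int))][2]).round(4))
    m=(C[...,2]>.03)&(C[...,2]<.08)&(C[...,0]>.3)&(C[...,0]<.8)&(C[...,1]>-.35)&(C[...,1]<.22)
    _,L,_,_=cv2.connectedComponentsWithStats(m.astype(np.uint8))
    for i in range(1,L.max()+1):
        P=C[L==i]
        if len(P)>30:
            zt=np.percentile(P[:,2],97); T=P[P[:,2]>zt-.006]; cc,r=cv2.minEnclosingCircle(T[:,:2].astype(np.float32)*100); print("obj",len(P),"ztop",zt.round(4),"mean",T[:,:2].mean(0).round(4),"circ",np.round(cc,2),round(r,2))
E
```

```text
top
pad [268.1 209. ] [257 198  23  23 437] [[0.6265 0.1149 0.005 ]]
pad [295.6 215.7] [284 205  24  23 435] [[0.6091 0.0426 0.005 ]]
pad [323.8 222.7] [312 212  24  23 420] [[ 0.5911 -0.0309  0.005 ]]
pad [351.8 229.7] [341 219  23  23 424] [[ 0.5734 -0.1038  0.005 ]]
red [248.6 204. ] 198 [[0.6392 0.1661 0.007 ]]
dark [345.3 273.6] [ 15  17 146] [[ 0.4584 -0.0775  0.05  ]] 0.0677
dark [284.5 274.4] [12 12 94] [[0.4556 0.0719 0.05  ]] 0.0599
dark [218.2 279.2] [ 9  9 54] [[0.4425 0.2343 0.05  ]] 0.0525
obj 423 ztop 0.071 mean [ 0.4586 -0.0755] circ [45.83 -7.59] 2.67
obj 250 ztop 0.0627 mean [0.4555 0.0711] circ [45.55  7.11] 2.16
obj 87 ztop 0.0459 mean [ 0.446  -0.2156] circ [ 44.6  -21.58] 1.18
side
pad [289.1 219.4] [277 213  25  14 289] [[0.6256 0.1119 0.005 ]]
pad [296.6 235.5] [284 228  26  16 314] [[0.6092 0.0401 0.005 ]]
pad [304.6 254.6] [292 247  26  16 335] [[ 0.59   -0.0343  0.005 ]]
pad [313.8 276.1] [300 267  29  19 417] [[ 0.5718 -0.1071  0.005 ]]
red [284.3 208.4] 127 [[0.6373 0.1627 0.007 ]]
dark [202.8 194.9] [ 8  3 20] [[0.4435 0.237  0.05  ]] 0.051
dark [229.3 222.6] [12  6 62] [[0.4603 0.0869 0.05  ]] 0.0611
dark [292.3 268.3] [ 33  65 546] [[ 0.5149 -0.1171  0.05  ]] 0.0017
dark [256.8 256.1] [ 20  11 167] [[ 0.4675 -0.0538  0.05  ]] 0.0665
dark [330.5 275.1] [ 33  40 259] [[ 0.5719 -0.1642  0.05  ]] 0.0013
dark [282.  314.8] [ 7  5 22] [[ 0.4417 -0.2218  0.05  ]] 0.0451
obj 63 ztop 0.0521 mean [0.4401 0.2179] circ [43.97 21.82] 0.94
obj 381 ztop 0.0613 mean [0.4521 0.0676] circ [45.29  7.  ] 2.25
obj 778 ztop 0.0692 mean [ 0.4557 -0.0797] circ [45.63 -7.64] 2.85
obj 193 ztop 0.046 mean [ 0.4432 -0.2182] circ [ 44.44 -21.69] 1.24
```

Both views agree with the given sizes, heights and 75 mm spacing to within about 3 mm. I'll average the two and close the fingers across the row (yaw ≈ 76°) so they clear the neighbours. The 41 goes first.

```bash
cat > act.py <<'E'
import numpy as np
from workcell import env,solver
PAD={1:(.6258,.1134),2:(.6091,.0413),3:(.5906,-.0326),4:(.5726,-.1055)}
SOCK={41:(.457,-.0762),32:(.4545,.0707),24:(.4420,.2335),16:(.4452,-.217)}
GZ={41:.025,32:.020,24:.016,16:.012}   # TCP height at grasp
u=np.subtract(PAD[1],PAD[4]); YAW=90-np.degrees(np.arctan2(u[0],u[1]))
def best_yaw(*pts):
    ok=[]
    for y in (YAW,YAW-180):
        q=[solver.inverse_kinematics([*p],[180,0,y]) for p in pts]
        if all(k is not None for k in q): ok.append((max(abs(k[6]) for k in q),y))
    return min(ok)[1]
def info(tag):
    s=env.state(); print(tag,"t",round(s["t"],1),"tcp",np.round(s["eef_pos"],4),"w",round(s["width"],3),"gf",np.round(s["gripper_force"],1),"F",np.round(s["contact_force"],1))
def pick(n,xy=None):
    x,y=xy or SOCK[n]; o=[180,0,best_yaw((x,y,.2),(x,y,GZ[n]))]; 
    env.reach([x,y,.2],o); env.movel([x,y,.1],o); hit=env.movel([x,y,GZ[n]],o,v=.08,f_stop=15); info(f"down hit={hit}")
    env.gripper_close(60); info("grip"); env.movel([x,y,.16],o,v=.1); info("lift"); return o
def place(n,k,o,d=(0,0)):
    x,y=np.add(PAD[k],d); z=GZ[n]+.005
    env.reach([x,y,.16],o); env.movel([x,y,z+.012],o,v=.1); info("over")
    hit=env.movel([x,y,z-.003],o,v=.02,f_stop=6); info(f"set hit={hit}")
    env.release(); env.sleep(.2); info("open"); env.movel([x,y,.2],o,v=.12)
E
python3 - <<'E'
from act import *
print(YAW); o=pick(41)
E
```

```text
76.3400476927534
down hit=False t 4.6 tcp [ 0.4574 -0.0763  0.0253] w 0.999 gf 0.0 F [ 0.8 -0.5  0.3]
grip t 5.0 tcp [ 0.4575 -0.0762  0.0257] w 0.619 gf 61.8 F [-0.8 -0.1  6.3]
lift t 6.5 tcp [ 0.4565 -0.0762  0.1595] w 0.622 gf 63.7 F [ 0.1  0.3 -4.6]
```

The width of 0.62 (about 53 mm) and the load both match the 41. Placing it now, then checking.

```bash
python3 - <<'E'
from act import *
o=[180,0,env.state()["orientation"][2]]
o[2]=min((YAW,YAW-180),key=lambda y:abs((y-o[2]+180)%360-180))
place(41,1,o)
E
cat > check.py <<'E'
import sys
from vis import *
from workcell import viewer
H={41:.068,32:.060,24:.052,16:.044}; K={41:1,32:2,24:3,16:4}
from act import PAD
def check(ns,save=None):
    for cam in("top","side"):
        c=viewer.read_camera(cam)
        if save: cv2.imwrite(f"pics/{cam}_{save}.png",c["image"][...,::-1])
        V=c["image"].max(2)
        for n in ns:
            h=H[n]+.005; p=pix(c,np.array([*PAD[K[n]],h])); v,uu=np.mgrid[:420,:560]
            m=(V<55)&(np.hypot(v-p[1],uu-p[0])<13)
            b=blobs(m,8)
            b=sorted(b,key=lambda q:np.hypot(*(q[0]-p)))[:2]
            for ce,st in b: print(cam,n,st[2:],"off mm",((plane(c,ce,h)[0,:2]-PAD[K[n]])*1e3).round(1))
if __name__=="__main__": check([int(a) for a in sys.argv[2:]],sys.argv[1])
E
python3 check.py a 41
```

```text
over t 8.9 tcp [0.6264 0.1135 0.0428] w 0.616 gf 63.7 F [ 0.  -0.5 -5.6]
set hit=True t 9.4 tcp [0.6257 0.1135 0.0308] w 0.617 gf 64.5 F [-2.2 -0.1  5.6]
open t 10.1 tcp [0.6239 0.1134 0.029 ] w 0.994 gf 0.0 F [-0.3  0.6  0.8]
side 41 [15  7 72] off mm [-0.2 -0.4]
```

```bash
python3 -c "
import cv2,numpy as np
a=cv2.imread('pics/top_a.png')[180:320,180:440];b=cv2.imread('pics/side_a.png')[160:340,180:440]
cv2.imwrite('pics/a.png',cv2.resize(np.vstack([a,b]),None,fx=1.8,fy=1.8))"
```

```text
(no output)
```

View pics/a.png

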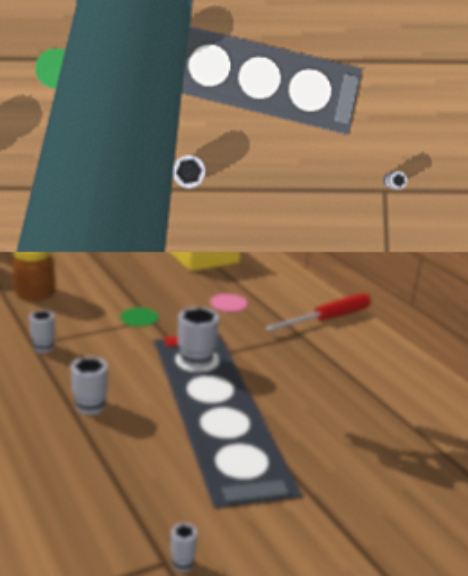

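The 41 stands upright on the pad next to the red tile (crop (198,340)), with a white rim showing round its foot and an offset under 1 mm. Next are the 32, 24 and 16, stopping if a grip width is wrong.

```bash
python3 - <<'E'
from act import *
for n,k in ((32,2),(24,3),(16,4)):
    print(n); o=pick(n); w=env.state()["width"]*85
    if abs(w-{32:44,24:34,16:24}[n])>4: print("BAD width",w); break
    place(n,k,o)
else: env.reach([.45,-.3,.35],[180,0,YAW if abs(o[2]-YAW)<1 else YAW-180])
E
python3 check.py b 41 32 24 16
```

```text
32
down hit=False t 14.4 tcp [0.4549 0.0707 0.0204] w 1.003 gf 0.0 F [ 0.5 -0.  -0. ]
grip t 14.9 tcp [0.4546 0.0709 0.0205] w 0.497 gf 60.3 F [-1.5  0.8  5.3]
lift t 16.5 tcp [0.4541 0.0706 0.1595] w 0.497 gf 61.2 F [-0.2  0.7 -3.6]
over t 18.5 tcp [0.6097 0.0413 0.0377] w 0.495 gf 61.4 F [ 0.2 -1.  -2.8]
set hit=True t 19.1 tcp [0.609  0.0414 0.0256] w 0.495 gf 62.1 F [-0.6 -0.1  4.8]
open t 19.8 tcp [0.6076 0.0415 0.0243] w 1.001 gf 0.0 F [-0.3 -0.  -0.2]
24
down hit=False t 24.4 tcp [0.4424 0.2337 0.0164] w 0.997 gf 0.0 F [ 0.2 -0.2  0.6]
grip t 25.0 tcp [0.4421 0.2336 0.0164] w 0.386 gf 59.3 F [-1.  -0.3  5.5]
lift t 26.6 tcp [0.4417 0.2332 0.1595] w 0.383 gf 59.6 F [ 0.5 -0.4 -2. ]
over t 29.1 tcp [ 0.5912 -0.0326  0.0337] w 0.378 gf 59.6 F [-0.9  0.6 -1.7]
set hit=True t 29.7 tcp [ 0.5905 -0.0325  0.0215] w 0.383 gf 60.2 F [-0.6 -0.6  5.8]
open t 30.5 tcp [ 0.5897 -0.0323  0.0207] w 0.999 gf 0.0 F [-0.2  0.  -0.1]
16
down hit=False t 35.1 tcp [ 0.4456 -0.2171  0.0124] w 0.998 gf 0.0 F [-0.2 -0.   0.8]
grip t 35.7 tcp [ 0.4454 -0.217   0.0123] w 0.26 gf 58.5 F [-1.   0.3  5.4]
lift t 37.4 tcp [ 0.4448 -0.2169  0.1595] w 0.261 gf 58.7 F [ 0.5 -0.  -0.4]
over t 39.5 tcp [ 0.5731 -0.1056  0.0297] w 0.262 gf 58.7 F [-0.2 -0.6 -0.5]
set hit=True t 40.1 tcp [ 0.5725 -0.1054  0.0173] w 0.264 gf 59.4 F [-1.   0.4  6.7]
open t 41.0 tcp [ 0.5719 -0.1052  0.0167] w 1.002 gf 0.0 F [-0.5 -0.1 -0.4]
top 41 [ 15  16 181] off mm [-0.4  0.7]
top 32 [ 12  11 100] off mm [-0.5  1.4]
top 24 [ 8  9 49] off mm [-0.2  1.1]
top 16 [ 5  5 18] off mm [-0.1  1.3]
side 41 [15  7 70] off mm [-0.2 -0.2]
side 32 [12  5 47] off mm [0.1 0.5]
side 24 [ 9  4 28] off mm [0.2 0. ]
side 24 [ 6  8 26] off mm [22.5 23.5]
side 16 [5 2 9] off mm [-0.5 -0.4]
side 16 [ 7  9 39] off mm [  9.3 -20.6]
```

```bash
python3 -c "
import cv2,numpy as np
a=cv2.imread('pics/top_b.png')[180:320,180:440];b=cv2.imread('pics/side_b.png')[160:340,180:440]
cv2.imwrite('pics/b.png',cv2.resize(np.vstack([a,b]),None,fx=1.8,fy=1.8))"
```

```text
(no output)
```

View pics/b.png

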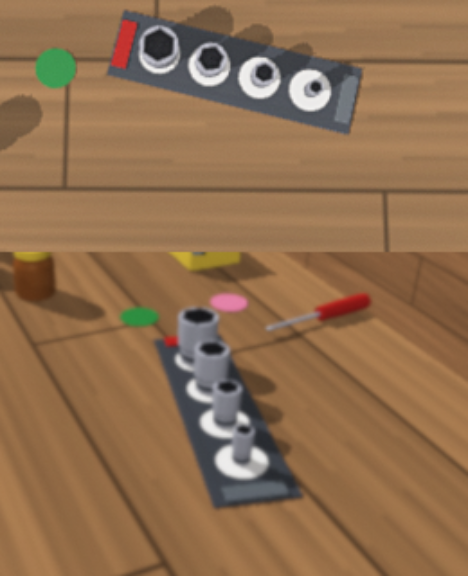

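All four stand upright on their pads in order, from the 41 by the red tile (159,45) to the 16 at the grey end (315,87). Every offset is under 2 mm, and the arm is clear.

```bash
python3 -c "
from workcell import ticket
print(ticket.hand_in())"
```

```text
the job is handed in; nothing more can be done
None
```

The job is handed in: the 41, 32, 24 and 16 mm sockets stand upright in that order from the red tile, each measured within 2 mm of its pad's centre, and the jar was left alone; no verdict came back.

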